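# Clamp a perch blank in the cam vice with its wing key

## Robot

A 6-joint arm with a two-finger parallel gripper is mounted at the origin on a cart in front of the work surface, level with it; the furniture and walls round the work are solid. World frame = base frame: x ahead of the robot, y to its left, z up, the work surface at z = 0. Lengths are in mm, angles in rad, forces in N, time in s.
With the tool pointing down it reaches from about 275 to 825 mm from the base axis. Payload 4.9 kg.
Tool frame: the origin (TCP) lies midway between the tips of the shut fingers; the grasp point (between the pads) lies manip.grasp_offset behind it (manip.grasp_offset is the distance from the TCP to the grasp point, in mm); z points along the fingers, x is the direction in which the jaws open and shut, and the axes are right-handed (so a half turn about z gives the same grasp; the last joint's range is limited). The gripper opens to 85 mm and grips with 20 to 120 N. Pads are 22 mm wide; open, the fingers measure 114 mm over their backs; the gripper's body (76 mm by 85 mm) begins 54 mm behind the grasp point. The pads swing forward as they close: fully open they stand 13 mm farther back than shut.
Start: joints at [1.203, 0.326, -0.193, 1.052, 0, 1.437], TCP at [127.415, 535.055, 231.281] pointing down, gripper open.
Joint ranges: [-2.65, 2.65], [-0.97, 1.79], [-1.3, 1.35], [-1.93, 2.1], [-1.47, 1.37], [-3.14, 3.14]. Speed limits (rad/s): [2.57, 2.57, 3.14, 3.14, 3.14, 3.14].

## Interface

Orientations are given as a unit quaternion [x, y, z, w].
In Python, from rig import manip gives the robot as it stands.
- The arm moves only by the tool move_arm, never from a script. Its argument "increments" is a list of rows, each a list of 3 entries, a list of its own where there are three numbers: the shift along the tool's x, y, z in cm, then the turn, a rotation vector about the tool's x, y, z in degrees, then the finger opening in cm, from 0 to 8.54. In form: [[[dx, dy, dz], [wx, wy, wz], fingers], ...]. A call has 1 to 8 rows; each row shifts and turns the commanded pose from where the row before left it, along the tool's axes as they then stand; what a row does not reach is not made up. A row lasts 1/8 s, in which the tool goes at most 62.5 mm and 10.7 degrees, less where a joint would pass 70% of its speed; a pose out of reach is approached as far as the arm can. A call with a gripper value outside its range is refused whole. The fingers move at their own pace and stop on an object; the grip force is fixed at half the most. Time passes only in rows, so rows that do not move let the fingers close. It gives the time, the measured TCP pose, the force and the opening at its end, in the units of the state.
- manip.get_state(): the state, without advancing time (a new reading comes with each control period).
- manip.snapshot(name): name is "side" or "top" or "wrist"; returns a dict with "pixels" (384x512x3 uint8, blue, green, red), "K" (3x3 intrinsics, pixels), "camera_from_world" (4x4, takes a point from world to camera coordinates); the wrist camera has in their place "hand_eye" (4x4, takes a point from camera to tool coordinates, whose origin is the TCP and whose axes are the tool frame's). Camera axes: x right, y down, z forward; pixel columns grow to the right and rows downward; lengths in mm; the calibration is good to about 2 mm. A picture is of the moment at which its call begins: read the wrist's pose just before it. There is no depth.
- manip.close_job(): hands the job in, once; it reports no verdict.
Trained networks look in a picture, given as the dict that the camera call returned (one of the last four; its "shot" number tells which), for a name from the list of things; names that differ only in an ending like _2 or _b are one class to them, and where a whole thing is asked for, a point or a joint stands for the part that bears it (a point fixed in the world has none). Each returns a list of dicts, best first, with "confidence" (0 to 1); they miss things now and then, are a little off and sometimes report something else, mostly with a low value. They report only what shows in the picture. A call takes as long as a camera call. They do not tell look-alikes from the thing itself.
- manip.recognise(picture, name): "bbox" ([left, top, right, bottom] in pixels, round what is visible of it).
- manip.outline_of(picture, name): "region" (384x512 bool, what is visible of it) and "bbox" ([left, top, right, bottom] in pixels, round what is visible of it).
The state is a dict: "clock": time; "joints": joint angles; "dq": joint speeds; "effort": joint torques, N m; "tcp_pos": TCP position; "eef_rot": TCP orientation; "force": force on the tool from outside, world axes, zero at the start; "torque": the same for the moment, N m; "gripper_width": finger opening in mm.
Only numpy, scipy, OpenCV 4.12 (cv2) and the standard library are available. Lean on these libraries where they do the work, as an engineer would, in place of code of your own. Each camera call takes 0.05 s, during which the arm holds its last target. There are 200 camera calls.

## Task

Lay the larger, clean perch block flat between the jaws of the low cam vice, roughly centred along them and lengthwise parallel to them. Then push the red wing key onto the vice's square spindle, turning it slowly until it drops fully home, turn it clockwise to its stop so that the rubber-faced jaw clamps the block, and leave the key on. Do not disturb the smaller block, the hole saw or the round wooden plug.

Things in the scene. Friction and masses are not known exactly. Their poses are not given: they have to be found in the camera images.
- perch_blank_0: Sawn softwood block, light clean wood, 45 (x) x 85 (y) x 26 (z) mm, 50 g; starts flat on the bench. Origin at the centre of its underside; y runs along its length.
- wing_key: Red key, 64 mm tall, standing on its round hub, 110 g. Origin at the centre of the hub's underside, z up. Hub 38 mm across up to z = 28 mm, its square socket open below, 17.2 mm wide, 21 mm deep, sides parallel to x and y. Above it a flat wing, z = 28 to 64 mm, 14 mm thick along x and 46 mm wide along y: grip it across the thickness, fingertips above z = 30 mm.
- cam_vice: Low clamping vice bolted to the bench, aluminium base 100 (x) x 164 (y) x 14 mm, z up, origin at the centre of its underside. Along its y, from + to -: steel fence, open nest, sliding jaw with black rubber face, and a blue-grey cam housing (y = -78 to -25 mm, 66 mm long in x, top at z = 36 mm) that carries the square spindle.
- nest (a point): Where the centre of the block's underside belongs: on the vice's base, 14 mm over the bench, in the middle of the jaws (vice x 0, y 27.5 mm); axes as the vice's. The block's length lies along this x. At the start the jaws are 49 to 54 mm apart in y; placed here the 45 mm block has 2 mm to the fence and at least 2 mm to the jaw.
- fence: Fixed steel fence at the vice's +y end, 76 (x) x 18 (y) x 14 mm; origin at the lower edge of the middle of its inner face (vice y 52 mm, 14 mm over the bench), axes as the vice's. Fence and jaw stand only 14 mm above the base, so the 26 mm block stands 12 mm proud: set it down with the fingertips at least 30 mm over the bench.
- seat (a point): On the spindle's axis (vice x 0, y -51 mm), on the flat steel ring 44 mm across, 38 mm over the bench, on which the key's hub rests when fully home; axes as the vice's. A 16 mm steel square stands 17 mm up from it, its last 3 mm tapered to 11 mm. At any angle the taper enters the socket 2 to 3 mm; with the squares within about 4 degrees (every 90) the key drops the other 14 mm.
- spindle_top (a point): Centre of the spindle's top end; it does not turn. The spindle's own angle is unknown at the start: between the open stop (square parallel to the vice's x and y) and 0.7 rad clockwise of it, seen from above. Clockwise closes the jaw 7 mm per rad: it meets the block at about 1.3 rad, then its sprung face gives 2 mm up to the clamped stop at 1.55 rad. Friction 0.13 Nm, so it stays where it is left.
- perch_blank_1: Bystander: smaller block, dark stained, 40 x 80 x 22 mm; origin at the centre of its underside.
- hole_plug_0: Bystander: round wooden plug (disc), 46 mm across, 20 mm high; origin at the centre of its underside.
- hole_saw: Bystander: black hole saw standing on its teeth, 52 mm across, shank up to 74 mm; origin at the centre of its underside.
Mind the look-alikes: they are no part of the job. What is shaped like the wing_key but purple is not meant.

How it is judged (in metres and radians):
On the way, in this order (a step that is already met when the one before it is completed fails the run):
1. the block lies flat in the nest between fence and jaw (z of perch_blank_0 in the frame of nest between -0.003 and 0.003 m and x of perch_blank_0 in the frame of nest between -0.02 and 0.02 m and y of perch_blank_0 in the frame of nest between -0.0055 and 0.004 m and angle between the y axis of perch_blank_0 and the x axis of cam_vice, either way round below 0.05 rad), for 0.2 s.
2. the key is fully home on the spindle, with the jaw not yet clamped on the block (horizontal distance between wing_key and seat below 0.003 m and z of wing_key in the frame of seat between -0.0025 and 0.0025 m and angle between wing_key's own z axis and vertical below 0.08 rad and z of perch_blank_0 in the frame of nest between -0.003 and 0.003 m and x of perch_blank_0 in the frame of nest between -0.02 and 0.02 m and contact force between fence and perch_blank_0 below 1 N), for 0.1 s.
At the end, for the whole second after the job is handed in: Key home on the spindle: upright, underside within 2.5 mm of the seat in height and 3 mm of its axis. Block flat on the base between fence and jaw, parallel within 0.05 rad, within 20 mm of centred along them, and pressed against the fence with over 2 N. All at rest (all of step 1 and horizontal distance between wing_key and seat below 0.003 m and z of wing_key in the frame of seat between -0.0025 and 0.0025 m and angle between wing_key's own z axis and vertical below 0.08 rad and contact force between fence and perch_blank_0 above 2 N and linear speed of perch_blank_0 below 0.01 m/s and linear speed of wing_key below 0.02 m/s); the robot touches nothing.
It fails at once if the smaller, dark-stained block is shoved more than 30 mm from its place (distance of perch_blank_1 from where it was at the start of the episode above 0.03 m).
It fails at once if the hole saw is shoved more than 30 mm from its place (distance of hole_saw from where it was at the start of the episode above 0.03 m).
It fails at once if the round plug is shoved more than 30 mm from its place (distance of hole_plug_0 from where it was at the start of the episode above 0.03 m).
It also fails if it takes over 72 s, if anything falls off the work surface, if the arm or the gripper's body presses on something with over 40 N, if the wrist force passes 120 N, or if a joint passes its speed limit or range.

## Working session

There is one attempt and no reset: what is moved stays moved. The work goes in short steps, Python scripts to look and compute and a tool call to move; the robot and the scene stay as the last step left them, time stands still between calls to the robot, and variables do not carry over. Pictures are saved under pics/ and viewed, about 8 in all and at most 12, crops included, and the job is handed in when it is done.

Besides the shell and the picture viewer there is one more tool, called after "Request:" as name([rows], argument=value, ...), one row to a line, values as JSON. move_arm: Moves the arm, as the interface text tells. Its arguments: {"type":"object","properties":{"increments":{"type":"array","items":{"type":"array"}}},"required":["increments"]}

```bash
ls; mkdir -p pics; cat > h.py <<'E'
import numpy as np, cv2
from scipy.spatial.transform import Rotation as R
from rig import manip
def cfw(p, st):
    if 'camera_from_world' in p: return np.array(p['camera_from_world'])
    T=np.eye(4); T[:3,:3]=R.from_quat(st['eef_rot']).as_matrix(); T[:3,3]=st['tcp_pos']
    return np.linalg.inv(T@np.array(p['hand_eye']))
def ray(p,C,uv,z):
    K=np.array(p['K']); Ci=np.linalg.inv(C)
    uv=np.atleast_2d(np.array(uv,float)); d=np.c_[uv,np.ones(len(uv))]@np.linalg.inv(K).T@Ci[:3,:3].T
    o=Ci[:3,3]; return (o+d*((z-o[2])/d[:,2])[:,None])
def proj(p,C,X):
    X=np.atleast_2d(np.array(X,float)); c=X@C[:3,:3].T+C[:3,3]; q=c@np.array(p['K']).T; return q[:,:2]/q[:,2:]
E
python3 - <<'E'
from h import *
s=manip.get_state(); print(s, manip.grasp_offset)
P=[]
for n in ["top","side"]:
    p=manip.snapshot(n); C=cfw(p,s); cv2.imwrite(f'pics/{n}0.png',p['pixels']); P.append(p['pixels'])
    print(n,np.linalg.inv(C)[:3,3].round())
    for k in ["perch_blank_0","wing_key","cam_vice","fence","hole_saw","hole_plug_0"]:
        for r in manip.outline_of(p,k)[:3]:
            m=r['region'].astype(np.uint8); c,sz,a=cv2.minAreaRect(cv2.findNonZero(m))
            b=cv2.boxPoints((c,sz,a)); print(k,round(r['confidence'],2),[int(v) for v in r['bbox']],ray(p,C,c,15 if k!='wing_key' else 50).round()[0], 'box',ray(p,C,b,{'perch_blank_0':26,'wing_key':64}.get(k,20))[:,:2].round().tolist())
cv2.imwrite('pics/both.png',np.vstack(P)[:, :])
E
```

```text
pics
{'clock': 0.0, 'joints': array([ 1.20283158e+00,  3.26930898e-01, -1.93564345e-01,  1.05199057e+00,
        1.08276306e-06,  1.43663461e+00]), 'dq': array([-3.29661773e-04, -6.06583604e-05, -1.85811790e-03, -4.71754498e-07,
       -2.74684033e-04, -7.94432253e-04]), 'effort': array([-1.20253435e-05, -4.43396044e+01,  2.62443101e+01,  1.53849309e-02,
       -1.56916212e-04, -2.51518870e-06]), 'tcp_pos': array([127.18596673, 534.51062799, 230.5163118 ]), 'eef_rot': array([ 7.84754060e-01,  6.19806705e-01, -7.27267421e-04,  4.29735057e-04]), 'force': array([ 0.63442709,  0.3463878 , -0.15731882]), 'torque': array([ 0.07864825, -0.05910331,  0.04161537]), 'gripper_width': 84.9897481736792} 18.700000000000003
top [ 409.  202. 1057.]
perch_blank_0 0.74 [133, 173, 149, 205] [467. 475.  15.] box [[506.0, 494.0], [505.0, 450.0], [427.0, 450.0], [428.0, 494.0]]
perch_blank_0 0.63 [207, 197, 235, 237] [395. 276.  15.] box [[363.0, 312.0], [444.0, 282.0], [427.0, 239.0], [347.0, 268.0]]
wing_key 0.68 [329, 141, 351, 159] [556.  -8.  50.] box [[554.0, 25.0], [583.0, -5.0], [553.0, -34.0], [5
[... 1034 characters left out ...]
6, 227, 316, 253] [554.  48.  50.] box [[536.0, 76.0], [580.0, 71.0], [565.0, -1.0], [524.0, 4.0]]
wing_key 0.54 [305, 251, 322, 282] [555. -27.  50.] box [[542.0, 4.0], [578.0, 0.0], [562.0, -75.0], [528.0, -71.0]]
cam_vice 0.59 [265, 168, 305, 215] [535. 254.  15.] box [[471.0, 174.0], [498.0, 356.0], [605.0, 332.0], [566.0, 155.0]]
fence 0.44 [274, 172, 299, 178] [552. 329.  15.] box [[513.0, 314.0], [518.0, 347.0], [590.0, 331.0], [583.0, 299.0]]
hole_saw 0.7 [291, 130, 304, 149] [614. 500.  15.] box [[599.0, 565.0], [649.0, 558.0], [625.0, 428.0], [578.0, 433.0]]
hole_plug_0 0.65 [247, 288, 269, 312] [430. -73.  15.] box [[409.0, -46.0], [456.0, -51.0], [450.0, -105.0], [405.0, -100.0]]
```

View pics/top0.png

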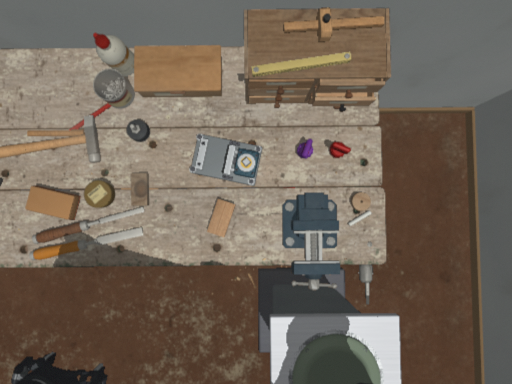

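View pics/side0.png

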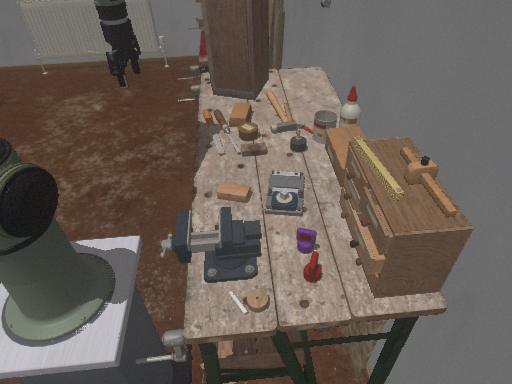

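The light clean block is at top pixel (220,217), measuring about 45x86 mm. The dark-stained bystander is at (140,189), and the orange-brown one at (52,203) is only a prop. The red key is at (340,150) and its purple look-alike at (305,148). The cam vice is at (225,160). I'll move over the block and vice for a closer wrist view.

Request:
move_arm([
  [[-2.3,4.7,-0.9],[0,0,0],8.5],
  [[-2.3,4.7,-0.9],[0,0,0],8.5],
  [[-2.3,4.7,-0.9],[0,0,0],8.5],
  [[-2.3,4.7,-0.9],[0,0,0],8.5],
  [[-2.3,4.7,-0.9],[0,0,0],8.5],
  [[-2.3,4.7,-0.9],[0,0,0],8.5],
  [[-2.3,4.7,-0.9],[0,0,0],8.5],
  [[-2.3,4.7,-0.9],[0,0,0],8.5],
])

```text
clock: 1.7
tcp_pos: [451.8, 267.7, 303.8]
eef_rot: [0.785, 0.62, 0.0, 0.0]
force: [0.1, 1.0, 0.7]
gripper_width: 85.1
```

```bash
python3 - <<'E'
from h import *
s=manip.get_state(); print(s['tcp_pos'],s['eef_rot'],s['clock'])
p=manip.snapshot("wrist"); C=cfw(p,s); cv2.imwrite('pics/w1.png',p['pixels'])
print(np.array(p['hand_eye']).round(2),np.array(p['K']).round())
for k,z in [("perch_blank_0",26),("cam_vice",14),("fence",28),("wing_key",64),("seat",38)]:
    for r in manip.outline_of(p,k)[:3]:
        m=r['region'].astype(np.uint8); c,sz,a=cv2.minAreaRect(cv2.findNonZero(m))
        b=cv2.boxPoints((c,sz,a)); print(k,round(r['confidence'],2),[int(v) for v in r['bbox']],ray(p,C,c,z).round()[0], 'box',ray(p,C,b,z)[:,:2].round(1).tolist())
E
```

```text
[451.80330981 267.73394595 303.79989001] [7.84782466e-01 6.19771224e-01 3.33967333e-04 1.59101206e-06] 1.7
[[   1.     -0.     -0.      0.35]
 [   0.      0.95    0.31  -80.02]
 [   0.     -0.31    0.95 -143.24]
 [   0.      0.      0.      1.  ]] [[309.   0. 255.]
 [  0. 309. 191.]
 [  0.   0.   1.]]
perch_blank_0 0.76 [385, 89, 425, 154] [462. 473.  26.] box [[419.0, 446.8], [423.3, 494.9], [507.1, 501.4], [503.0, 450.4]]
perch_blank_0 0.71 [232, 73, 273, 141] [392. 277.  26.] box [[426.4, 239.8], [344.7, 269.6], [359.0, 312.8], [441.9, 285.9]]
cam_vice 0.88 [208, 166, 324, 239] [535. 266.  14.] box [[467.4, 197.4], [503.2, 356.7], [608.0, 340.4], [569.7, 169.4]]
fence 0.78 [297, 181, 318, 234] [548. 323.  28.] box [[585.0, 304.2], [507.4, 320.9], [512.8, 341.0], [590.7, 325.4]]
fence 0.19 [207, 170, 321, 239] [530. 267.  28.] box [[465.7, 199.5], [499.8, 354.2], [599.0, 339.3], [562.8, 173.4]]
wing_key 0.88 [69, 242, 115, 278] [546.   9.  64.] box [[546.7, -32.7], [509.2, 37.1], [545.0, 51.0], [584.8, -19.9]]
```

View pics/w1.png

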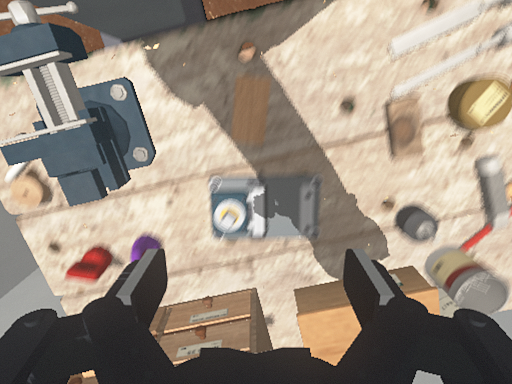

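The wrist view shows the light block at (252,107) and the stained one at (405,128). The vice is at (265,207) with its fence on the right, the red key is at (90,263) and the purple one at (147,250). Before reaching, I'll enlarge a crop to confirm.

```bash
python3 -c "
import cv2,numpy as np
t=cv2.imread('pics/top0.png');a=t[120:245,120:240];b=t[120:245,290:360]
cv2.imwrite('pics/c1.png',cv2.resize(np.hstack([a,b]),None,fx=4,fy=4,interpolation=2))"
```

```text
(no output)
```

View pics/c1.png

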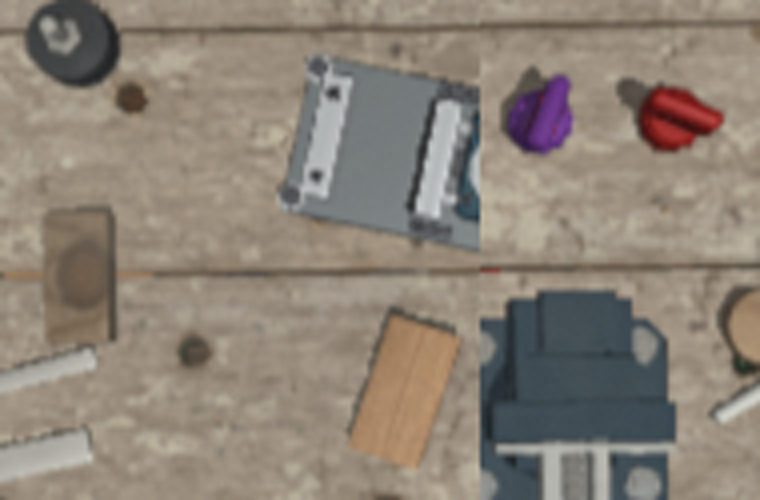

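Request:
move_arm([
  [[-0.12,-1.5,4.5],[0,0,1.5],8.5],
  [[-0.12,-1.5,4.5],[0,0,1.5],8.5],
  [[-0.12,-1.5,4.5],[0,0,1.5],8.5],
  [[-0.12,-1.5,4.5],[0,0,1.5],8.5],
  [[0,0,0],[0,0,0],8.5],
])

```text
clock: 2.62
tcp_pos: [386.7, 279.9, 120.7]
eef_rot: [0.815, 0.579, -0.004, -0.001]
force: [-0.2, 0.7, 0.2]
gripper_width: 85.0
```

```bash
cat >> h.py <<'E'
def look(things,name):
    s=manip.get_state(); print(s['tcp_pos'].round(1),'yaw',R.from_quat(s['eef_rot']).as_matrix()[:,0].round(4),s['clock'])
    p=manip.snapshot("wrist"); C=cfw(p,s); cv2.imwrite(f'pics/{name}.png',p['pixels'])
    for k,z in things:
        for r in manip.outline_of(p,k)[:2]:
            m=r['region'].astype(np.uint8); c,sz,a=cv2.minAreaRect(cv2.findNonZero(m))
            b=cv2.boxPoints((c,sz,a)); print(k,round(r['confidence'],2),[int(v) for v in r['bbox']],ray(p,C,c,z).round()[0], 'box',ray(p,C,b,z)[:,:2].round(1).tolist())
    return s,p,C
E
python3 - <<'E'
from h import *
look([("perch_blank_0",26),("cam_vice",14),("fence",28)],'w2')
E
```

```text
[386.7 279.9 120.7] yaw [ 0.3286  0.9445 -0.0057] 2.625
perch_blank_0 0.68 [231, 146, 285, 249] [390. 280.  26.] box [[342.4, 271.4], [355.5, 313.3], [442.0, 288.6], [427.7, 241.9]]
perch_blank_0 0.56 [465, 146, 509, 250] [453. 458.  26.] box [[404.6, 446.8], [415.7, 478.7], [506.0, 470.5], [493.7, 435.0]]
cam_vice 0.91 [201, 276, 361, 364] [527. 259.  14.] box [[463.7, 198.3], [494.1, 340.0], [596.2, 324.6], [565.0, 166.9]]
fence 0.92 [343, 294, 360, 349] [533. 323.  28.] box [[501.7, 322.6], [505.8, 336.7], [565.7, 324.4], [561.4, 309.3]]
```

View pics/w2.png

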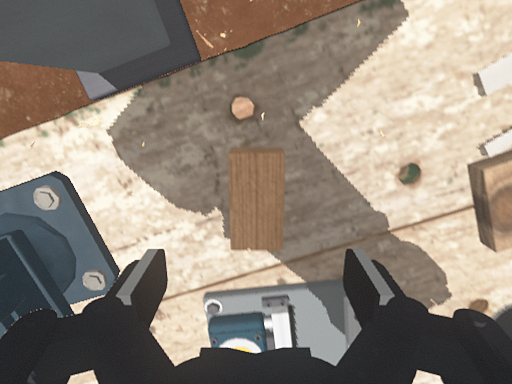

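The crop confirms the light clean block (lower middle) and the red key (upper right, next to the purple one). In w2 the block is centred at (258,198) and aligned with the tool. Descending to grip it.

Request:
move_arm([
  [[0.0,0.25,2.7],[0,0,0],8.5],
  [[0.05,0.25,2.7],[0,0,0],8.5],
  [[0,0,2.7],[0,0,0],8.5],
  [[0,0,2.6],[0,0,0],8.5],
  [[0,0,0],[0,0,0],3.5],
  [[0,0,0],[0,0,0],3.5],
  [[0,0,0],[0,0,0],3.5],
  [[0,0,0],[0,0,0],3.5],
])

```text
clock: 3.82
tcp_pos: [398.1, 280.0, 18.4]
eef_rot: [0.816, 0.578, 0.002, 0.0]
force: [-1.8, -1.1, 4.8]
gripper_width: 42.9
```

Request:
move_arm([
  [[0,0,0],[0,0,0],3.5],
  [[0,0,0],[0,0,0],3.5],
])

```text
clock: 4.08
tcp_pos: [398.0, 279.9, 18.4]
eef_rot: [0.816, 0.578, 0.002, 0.0]
force: [-0.6, -0.4, 4.8]
gripper_width: 42.6
```

The tips ended about 4 mm high, so I'll regrip a little lower.

Request:
move_arm([
  [[0,0,0],[0,0,0],6.5],
  [[0,0,0],[0,0,0],6.5],
  [[0,0,0.45],[0,0,0],6.5],
  [[0,0,0],[0,0,0],6.5],
])

```text
clock: 4.58
tcp_pos: [396.0, 279.1, 11.3]
eef_rot: [0.816, 0.578, -0.0, -0.0]
force: [-0.5, 1.0, 0.5]
gripper_width: 65.1
```

Request:
move_arm([
  [[0,0,0],[0,0,0],3.5],
  [[0,0,0],[0,0,0],3.5],
  [[0,0,0],[0,0,0],3.5],
  [[0,0,0],[0,0,0],3.5],
  [[0,0,0],[0,0,0],3.5],
])

```text
clock: 5.2
tcp_pos: [396.5, 279.4, 12.0]
eef_rot: [0.816, 0.578, 0.0, -0.0]
force: [-1.4, -0.0, 5.2]
gripper_width: 43.6
```

Request:
move_arm([
  [[0,0,-2],[0,0,0],3.5],
  [[0,0,-4],[0,0,0],3.5],
  [[0,0,-4],[0,0,0],3.5],
  [[0,0,-4],[0,0,0],3.5],
  [[0,0,0],[0,0,0],3.5],
  [[0,0,0],[0,0,0],3.5],
])

```text
clock: 5.95
tcp_pos: [396.0, 279.1, 151.1]
eef_rot: [0.816, 0.578, -0.0, -0.0]
force: [-0.5, -0.1, -1.0]
gripper_width: 43.7
```

```bash
python3 - <<'E'
from h import *
look([("perch_blank_0",150),("cam_vice",14),("fence",28)],'w3')
E
```

```text
[396.  279.1 151.1] yaw [ 3.321e-01  9.432e-01 -5.000e-04] 5.95
perch_blank_0 0.8 [445, 130, 510, 225] [394. 395. 150.] box [[369.4, 380.7], [373.3, 407.2], [421.3, 410.6], [417.7, 381.7]]
perch_blank_0 0.71 [208, 167, 308, 334] [395. 279. 150.] box [[437.3, 233.5], [344.2, 271.8], [360.2, 317.3], [456.6, 288.6]]
cam_vice 0.93 [216, 248, 365, 348] [551. 273.  14.] box [[554.0, 173.9], [486.8, 348.2], [547.7, 366.8], [626.5, 185.0]]
cam_vice 0.72 [443, 129, 511, 223] [464. 479.  14.] box [[415.8, 451.7], [423.7, 502.4], [515.7, 508.4], [508.2, 453.0]]
fence 0.59 [337, 264, 352, 285] [515. 334.  28.] box [[504.9, 326.2], [502.5, 337.7], [525.9, 341.3], [528.5, 329.5]]
```

View pics/w3.png

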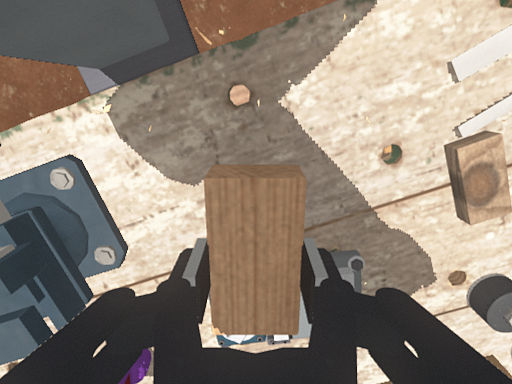

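The block is held squarely. For a clear view of the vice past the block, I'll turn the tool about half a turn so the camera sits over the vice. First I'll check joint 6.

```bash
python3 - <<'E'
from h import *
s=manip.get_state(); print(s['joints'].round(3))
p=manip.snapshot('wrist');C=cfw(p,s)
print(ray(p,C,[[207,180],[304,178],[300,333],[212,333]],s['tcp_pos'][2]+14).round(1))
E
```

```text
[ 0.461  0.282 -0.48   0.811  0.     0.8  ]
[[347.9 273.8 164.5]
 [361.  313.8 164.5]
 [439.8 288.2 164.5]
 [424.8 245.3 164.5]]
```

Request:
move_arm([
  [[0,0,-1.5],[0,0,-10],3.5],
  [[0,0,-1.5],[0,0,-10],3.5],
])

```text
clock: 6.45
tcp_pos: [395.9, 279.1, 181.3]
eef_rot: [0.701, 0.713, -0.001, -0.0]
force: [0.5, -0.5, -1.2]
gripper_width: 43.1
```

```bash
python3 - <<'E'
from h import *
s=manip.get_state(); print(s['joints'].round(3))
E
```

```text
[ 0.461  0.25  -0.435  0.887  0.     0.445]
```

Request:
move_arm([
  [[0,0,-1],[0,0,-10.5],3.5],
  [[0,0,-1],[0,0,-10.5],3.5],
  [[0,0,-1],[0,0,-10.5],3.5],
  [[0,0,-1],[0,0,-10.5],3.5],
  [[0,0,0],[0,0,-10.5],3.5],
  [[0,0,0],[0,0,-10.5],3.5],
  [[0,0,0],[0,0,-10.5],3.5],
  [[0,0,0],[0,0,-10.5],3.5],
])

```text
clock: 7.45
tcp_pos: [396.1, 279.1, 221.1]
eef_rot: [0.044, 0.999, -0.0, -0.001]
force: [-0.7, -0.3, -0.1]
gripper_width: 43.4
```

Request:
move_arm([
  [[0,0,0],[0,0,-10.5],3.5],
  [[0,0,0],[0,0,-10.5],3.5],
  [[0,0,0],[0,0,-10.5],3.5],
  [[0,0,0],[0,0,-10.5],3.5],
  [[0,0,0],[0,0,-10.5],3.5],
  [[0,0,0],[0,0,-10.5],3.5],
  [[0,0,0],[0,0,-10.5],3.5],
  [[0,0,0],[0,0,-10],3.5],
])

```text
clock: 8.45
tcp_pos: [396.1, 279.2, 221.1]
eef_rot: [-0.632, 0.775, 0.0, -0.001]
force: [-0.4, 0.4, -0.8]
gripper_width: 43.5
```

Request:
move_arm([
  [[-0.2,-3.0,0],[0,0,0],3.5],
  [[-0.2,-3.0,0],[0,0,0],3.5],
  [[0,0,0],[0,0,0],3.5],
  [[0,0,0],[0,0,0],3.5],
])

```text
clock: 8.95
tcp_pos: [455.1, 270.6, 221.0]
eef_rot: [-0.63, 0.777, 0.0, -0.001]
force: [0.4, 0.7, -0.1]
gripper_width: 43.8
```

```bash
python3 - <<'E'
from h import *
s,p,C=look([("cam_vice",14),("fence",28),("seat",38)],'w4')
print(s['joints'].round(2))
cv2.imwrite('pics/w4c.png',cv2.resize(p['pixels'][20:220,130:400],None,fx=2.9,fy=2.9,interpolation=cv2.INTER_CUBIC))
E
```

```text
[455.1 270.6 221. ] yaw [-0.2063 -0.9785  0.001 ] 8.95
cam_vice 0.97 [162, 31, 324, 133] [539. 267.  14.] box [[507.4, 367.3], [603.4, 336.2], [567.9, 175.4], [468.2, 190.5]]
fence 0.86 [172, 45, 196, 124] [551. 324.  28.] box [[588.7, 325.1], [585.3, 305.4], [510.7, 322.3], [514.2, 343.5]]
seat 0.86 [158, 34, 322, 135] [539. 266.  38.] box [[510.0, 359.1], [598.4, 330.7], [565.6, 180.8], [473.8, 194.6]]
[ 0.4   0.3  -0.26  1.01  0.   -2.54]
```

View pics/w4c.png

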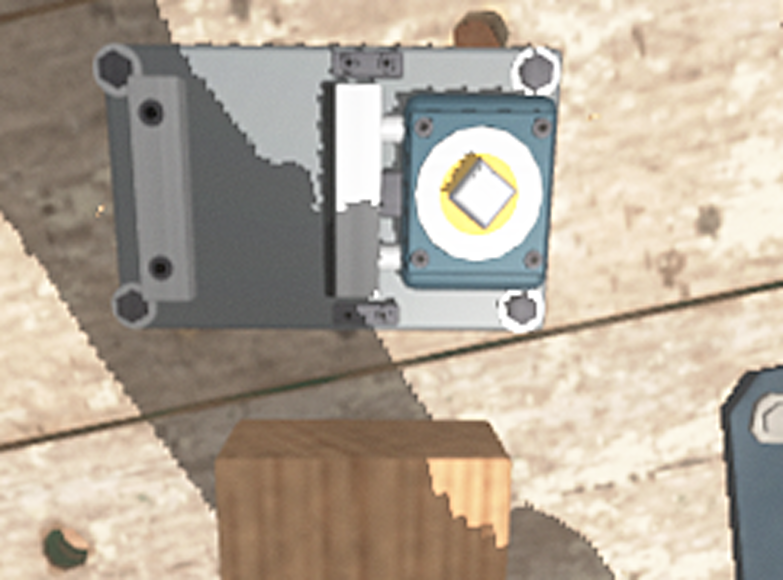

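The crop shows the fence on the left at crop x 133–190, and the open nest beside it. The rubber/steel jaw is at x≈330–380. The ring is centred at about (480,193), and the spindle square is rotated about 45° in the image. Next I'll fit the vice pose and spindle angle.

```bash
cat > fit.py <<'E'
from h import *
from scipy.optimize import least_squares
def fitv(p,C,obs):
    uv=np.array([o[0] for o in obs],float); V=np.array([o[1] for o in obs],float)
    def W(q): 
        c,s_=np.cos(q[2]),np.sin(q[2]); return np.c_[q[0]+c*V[:,0]-s_*V[:,1], q[1]+s_*V[:,0]+c*V[:,1], V[:,2]]
    f=lambda q:(proj(p,C,W(q))-uv).ravel()
    r=least_squares(f,[539,265,-.21],loss='soft_l1'); return r.x,f(r.x).reshape(-1,2)
E
python3 - <<'E'
from fit import *
s=manip.get_state(); p=manip.snapshot('wrist'); C=cfw(p,s)
cr=lambda a,b:(130+(a+.5)/2.9-.5,20+(b+.5)/2.9-.5)
obs=[((107,45),(50,82,14)),((560,45),(50,-82,14)),((545,328),(-50,-82,14)),((125,328),(-50,82,14)),
((133,76),(38,70,28)),((145,298),(-38,70,28)),((480,193),(0,-51,38)),((484,192),(0,-51,55)),((405,95),(33,-25,36)),((403,288),(-33,-25,36))]
obs=[(cr(*a),b) for a,b in obs]
x,r=fitv(p,C,obs); print(x.round(3),r.round(1).tolist())
c,s_=np.cos(x[2]),np.sin(x[2]); 
for n,v in [('nest',27.5),('seat',-51)]: print(n,(x[0]-s_*v,x[1]+c*v))
sq=ray(p,C,[cr(*a) for a in [(482,157),(515,190),(483,227),(452,195)]],55)[:,:2]
print(sq.round(1).tolist(),np.linalg.norm(np.roll(sq,-1,0)-sq,axis=1))
d=np.roll(sq,-1,0)-sq; print((np.degrees(np.arctan2(d[:,1],d[:,0])-x[2])%90).round(1))
# jaw front edge
J=ray(p,C,[cr(333,83),cr(380,83),cr(328,297)],28)[:,:2]-x[:2]; print(J@np.array([[c,-s_],[s_,c]]))
# held block
B=ray(p,C,[cr(217,457),cr(511,457)],s['tcp_pos'][2]+14)[:,:2]-s['tcp_pos'][:2]; M=R.from_quat(s['eef_rot']).as_matrix()[:2,:2]; print('blk tool',B@M, s['tcp_pos'])
E
```

```text
[ 5.37698e+02  2.64676e+02 -2.10000e-01] [[-2.0, -0.6], [1.8, -0.1], [0.5, 0.6], [-0.3, 0.3], [-1.7, -0.2], [-0.2, 1.1], [-0.0, 0.0], [0.8, 0.2], [0.4, -2.0], [-0.0, 0.7]]
nest (np.float64(543.4224000528651), np.float64(291.5735854091831))
seat (np.float64(527.0812348176465), np.float64(214.7932733574906))
[[538.1, 214.4], [525.9, 205.5], [516.7, 217.6], [528.7, 225.9]] [15.10200793 15.30558515 14.59324147 14.94455402]
[48.1 49.4 46.6 51.4]
[[ 35.7896226   -0.22381121]
 [ 35.82751023 -16.37263994]
 [-36.33157926   2.20919742]]
blk tool [[-22.16014025 -42.87555285]
 [ 21.82084095 -42.84475571]] [455.14866775 270.99938548 221.76438043]
```

The vice yaw is −0.21 rad. The spindle sits about 0.7 rad clockwise of open, so the jaw gap is about 49 mm and the block has 2 mm clearance each side. Moving over the nest.

Request:
move_arm([
  [[-0.96,-2.0,0],[0,0,0],3.5],
  [[-0.96,-2.0,0],[0,0,0],3.5],
  [[-0.96,-2.0,0],[0,0,0],3.5],
  [[-0.96,-2.0,0],[0,0,0],3.5],
  [[0,0,5.5],[0,0,0],3.5],
  [[0,0,5.5],[0,0,0],3.5],
  [[0,0,4.5],[0,0,0],3.5],
  [[0,0,0],[0,0,0],3.5],
])

```text
clock: 10.2
tcp_pos: [538.6, 290.8, 63.4]
eef_rot: [-0.63, 0.776, 0.001, -0.004]
force: [0.0, 0.0, -0.1]
gripper_width: 43.1
```

Request:
move_arm([
  [[0,0,0],[0,0,0],3.5],
  [[0,0,0],[0,0,0],3.5],
])

```text
clock: 10.45
tcp_pos: [544.0, 292.8, 69.5]
eef_rot: [-0.63, 0.777, -0.001, 0.002]
force: [0.4, -0.4, -0.2]
gripper_width: 43.2
```

```bash
python3 - <<'E'
from h import *
s=manip.get_state(); M=R.from_quat(s['eef_rot']).as_matrix(); print(s['tcp_pos'].round(2),M.round(4).tolist(),s['force'].round(1))
e=np.array([543.4,291.6,26])-s['tcp_pos']; print('to go tool',(M.T@e).round(2), 'yaw err deg',np.degrees(np.arctan2(M[1,0],M[0,0])+np.pi/2+.21).round(2))
p=manip.snapshot('wrist'); cv2.imwrite('pics/w5.png',p['pixels'])
E
```

```text
[544.   292.81  69.5 ] [[-0.2059, -0.9786, 0.0042], [-0.9786, 0.2059, 0.0017], [-0.0025, -0.0038, -1.0]] [ 0.4 -0.4 -0.2]
to go tool [ 1.42  0.5  43.49] yaw err deg 0.15
```

View pics/w5.png

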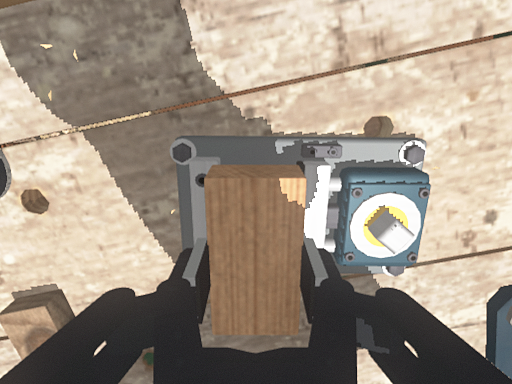

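View w5 shows the block at cols 207–304, between the fence and the jaw. I'll correct by about 1 mm and descend in steps.

Request:
move_arm([
  [[0.1,0,1.0],[0,0,0],3.5],
  [[0,0,1.0],[0,0,0],3.5],
  [[0,0,0],[0,0,0],3.5],
  [[0,0,0],[0,0,0],3.5],
  [[0,0,0],[0,0,0],3.5],
])

```text
clock: 11.12
tcp_pos: [542.1, 291.1, 46.9]
eef_rot: [-0.63, 0.777, -0.0, 0.0]
force: [-0.6, 0.7, 0.0]
gripper_width: 43.7
```

```bash
cat > go.py <<'E'
from h import *
import sys
def togo(t,yaw=None):
    s=manip.get_state(); M=R.from_quat(s['eef_rot']).as_matrix(); e=np.array(t)-s['tcp_pos']
    print(s['tcp_pos'].round(2),'togo tool mm',(M.T@e).round(2),'xaxis deg',np.degrees(np.arctan2(M[1,0],M[0,0])).round(2),'F',s['force'].round(1),'w',round(s['gripper_width'],1),s['clock'])
if __name__=='__main__': togo([float(a) for a in sys.argv[1:4]])
E
python3 go.py 543.4 291.6 26
```

```text
[542.09 291.06  46.93] togo tool mm [-0.79 -1.17 20.93] xaxis deg -101.89 F [-0.6  0.7  0. ] w 43.7 11.125
```

Request:
move_arm([
  [[-0.06,-0.1,0.4],[0,0,0],3.5],
  [[0,0,0.4],[0,0,0],3.5],
  [[0,0,0.4],[0,0,0],3.5],
  [[0,0,0.4],[0,0,0],3.5],
  [[0,0,0.2],[0,0,0],3.5],
  [[0,0,0],[0,0,0],3.5],
  [[0,0,0],[0,0,0],3.5],
])

```text
clock: 12.0
tcp_pos: [543.1, 291.4, 28.9]
eef_rot: [-0.63, 0.777, -0.0, 0.0]
force: [-0.0, -0.2, 0.4]
gripper_width: 43.2
```

```bash
python3 go.py 543.4 291.6 26
```

```text
[543.1  291.37  28.89] togo tool mm [-0.28 -0.25  2.89] xaxis deg -101.9 F [-0.  -0.2  0.4] w 43.2 12.0
```

It's inside the nest with no contact force. Lowering the last 3 mm.

Request:
move_arm([
  [[0,0,0.2],[0,0,0],3.5],
  [[0,0,0.1],[0,0,0],3.5],
  [[0,0,0],[0,0,0],3.5],
])

```text
clock: 12.38
tcp_pos: [543.1, 291.4, 26.2]
eef_rot: [-0.63, 0.777, -0.0, 0.0]
force: [-0.9, -1.2, 4.0]
gripper_width: 43.6
```

Request:
move_arm([
  [[0,0,0],[0,0,0],5.0],
  [[0,0,0],[0,0,0],5.5],
  [[0,0,0],[0,0,0],6.0],
  [[0,0,-1],[0,0,0],6.5],
  [[0,0,-3],[0,0,0],6.5],
  [[0,0,-5],[0,0,0],6.5],
  [[0,0,-5],[0,0,0],6.5],
  [[0,4,0],[0,0,0],6.5],
])

```text
clock: 13.38
tcp_pos: [509.0, 300.8, 171.5]
eef_rot: [-0.629, 0.777, -0.002, 0.006]
force: [-0.3, 0.1, -0.7]
gripper_width: 65.0
```

Request:
move_arm([
  [[0,4,0],[0,0,0],6.5],
  [[0,0,0],[0,0,0],6.5],
  [[0,0,0],[0,0,0],6.5],
  [[0,0,0],[0,0,0],6.5],
])

```text
clock: 13.88
tcp_pos: [465.9, 307.8, 166.0]
eef_rot: [-0.63, 0.777, -0.0, 0.0]
force: [0.2, -0.9, -0.2]
gripper_width: 64.8
```

```bash
python3 - <<'E'
from h import *
s,p,C=look([("perch_blank_0",40)],'w6')
cv2.imwrite('pics/w6c.png',cv2.resize(p['pixels'][10:230,120:390],None,fx=2.7,fy=2.7,interpolation=cv2.INTER_CUBIC))
E
```

```text
[465.9 307.8 166. ] yaw [-2.069e-01 -9.784e-01 -5.000e-04] 13.875
perch_blank_0 0.78 [229, 34, 283, 141] [545. 291.  40.] box [[588.4, 304.5], [579.3, 261.5], [496.6, 276.6], [506.7, 324.3]]
perch_blank_0 0.72 [50, 162, 125, 246] [472. 463.  40.] box [[506.4, 487.1], [514.2, 440.2], [436.0, 437.7], [425.8, 488.7]]
```

View pics/w6c.png

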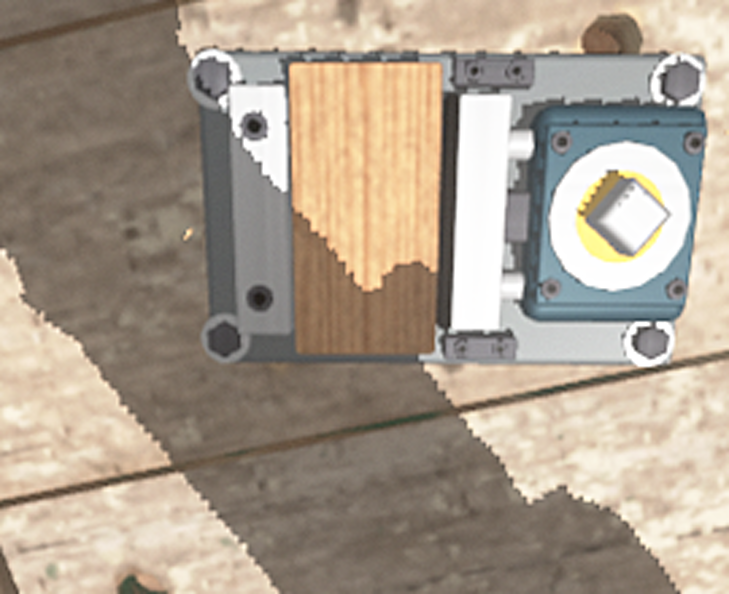

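The block lies parallel between the fence and jaw, flat and centred at about (544,291), which matches the nest. Now to the red key: translate over, then turn the tool to the wing's direction.

Request:
move_arm([
  [[4.66,-2.9,-0.8],[0,0,0],8.5],
  [[4.66,-2.9,-0.8],[0,0,0],8.5],
  [[4.66,-2.9,-0.8],[0,0,0],8.5],
  [[4.66,-2.9,-0.8],[0,0,0],8.5],
  [[4.66,-2.9,-0.8],[0,0,0],8.5],
  [[0,0,0],[0,0,10.5],8.5],
  [[0,0,0],[0,0,10.5],8.5],
  [[0,0,0],[0,0,10.5],8.5],
])

```text
clock: 14.98
tcp_pos: [559.0, 49.1, 205.5]
eef_rot: [-0.392, 0.92, 0.0, -0.0]
force: [0.1, 0.2, -0.2]
gripper_width: 85.3
```

Request:
move_arm([
  [[0,0,0],[0,0,10.5],8.5],
  [[0,0,0],[0,0,10.5],8.5],
  [[0,0,0],[0,0,10.5],8.5],
  [[0,0,0],[0,0,10.5],8.5],
  [[0,0,0],[0,0,10.5],8.5],
  [[0,0,0],[0,0,10.5],8.5],
  [[0,0,0],[0,0,0],8.5],
  [[0,0,0],[0,0,0],8.5],
])

```text
clock: 15.98
tcp_pos: [558.7, 49.7, 205.6]
eef_rot: [0.142, 0.99, 0.0, -0.0]
force: [0.5, 0.4, -0.6]
gripper_width: 85.2
```

```bash
python3 - <<'E'
from h import *
s,p,C=look([("wing_key",64)],'w7')
print(s['joints'].round(2))
I=p['pixels'].astype(int); m=((I[...,2]>1.8*I[...,1])&(I[...,2]>2*I[...,0])&(I[...,2]>60)).astype(np.uint8)
n,l,st,c=cv2.connectedComponentsWithStats(m); print([(st[i].tolist(),c[i].round().tolist()) for i in range(1,n) if st[i,4]>100])
E
```

```text
[558.7  49.7 205.6] yaw [-9.599e-01  2.802e-01  2.000e-04] 15.975
wing_key 0.72 [219, 88, 256, 139] [558. -13.  64.] box [[584.1, -16.9], [549.5, -36.1], [532.1, -8.6], [566.9, 12.0]]
[-0.04  0.36 -0.2   1.    0.   -1.33]
[([218, 88, 39, 51, 1284], [236.0, 112.0]), ([249, 181, 24, 7, 113], [261.0, 184.0])]
```

View pics/w7.png

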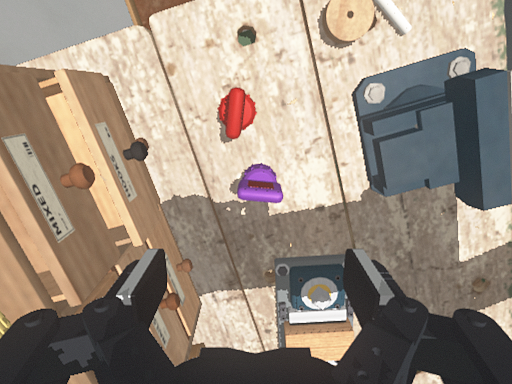

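The red key is at (236,112) with its wing near vertical in the image. The purple one at (260,185) is not meant. I'll fit the key's known shape to the red mask.

```bash
cat > key.py <<'E'
from h import *
from scipy.optimize import minimize
def mask(p):
    I=p['pixels'].astype(int); return ((I[...,2]>1.8*I[...,1])&(I[...,2]>2*I[...,0])&(I[...,2]>50)).astype(np.uint8)
def model(p,C,q,z0=0):
    t=np.linspace(0,2*np.pi,40); c,s=np.cos(q[2]),np.sin(q[2]); m=np.zeros((384*4,512*4),np.uint8)
    hub=[np.c_[19*np.cos(t),19*np.sin(t),0*t+z] for z in (0,28)]
    w=np.array([[a*7,b*23,z] for a in(-1,1) for b in(-1,1) for z in(28,64)],float)
    for X in [np.vstack(hub),w]:
        Wd=np.c_[q[0]+c*X[:,0]-s*X[:,1],q[1]+s*X[:,0]+c*X[:,1],X[:,2]+z0]
        cv2.fillConvexPoly(m,cv2.convexHull((proj(p,C,Wd)*4+1.5).round().astype(np.int32)),1)
    return cv2.resize(m.astype(np.float32),(512,384),interpolation=cv2.INTER_AREA)
def fit(p,C,q0,m,z0=0):
    best=None
    for dy in np.radians([-20,-8,0,8,20]):
        r=minimize(lambda q:np.abs(model(p,C,[q[0],q[1],q[2]/20],z0)-m).sum(),[q0[0],q0[1],(q0[2]+dy)*20],method='Nelder-Mead',options=dict(initial_simplex=np.array([q0[0],q0[1],(q0[2]+dy)*20])+np.array([[0,0,0],[6,0,0],[0,6,0],[0,0,3]])))
        if best is None or r.fun<best.fun: best=r
    return np.r_[best.x[:2],best.x[2]/20],best.fun
E
python3 - <<'E'
from key import *
s=manip.get_state(); p=manip.snapshot('wrist'); C=cfw(p,s); m=mask(p); m[:,300:]=0; m[160:]=0
m=cv2.morphologyEx(m,cv2.MORPH_CLOSE,np.ones((5,5)))
q,f=fit(p,C,[556,-12,np.radians(163)],m); print(q[:2].round(1),np.degrees(q[2]).round(1)%180,f,m.sum())
M=R.from_quat(s['eef_rot']).as_matrix(); print('xaxis',np.degrees(np.arctan2(M[1,0],M[0,0])),'togo',M[:,:].T@(np.r_[q[:2],0]-s['tcp_pos']))
E
```

```text
[558.2 -12.4] 155.3 146.375 1287
xaxis 163.6849289642892 togo [-17.00867058 -59.90557295 205.71188926]
```

Request:
move_arm([
  [[-0.85,-1.5,2],[0,0,3],8.5],
  [[-0.85,-1.5,2],[0,0,2],8.5],
  [[0,0,0],[0,0,0],8.5],
  [[0,0,0],[0,0,0],8.5],
  [[0,0,0],[0,0,0],8.5],
])

```text
clock: 16.75
tcp_pos: [566.1, 16.7, 166.8]
eef_rot: [0.185, 0.983, 0.0, 0.001]
force: [0.7, -0.1, 0.5]
gripper_width: 84.8
```

```bash
python3 - <<'E'
from key import *
s=manip.get_state(); p=manip.snapshot('wrist'); C=cfw(p,s); m=mask(p)
n,l,st,c=cv2.connectedComponentsWithStats(m); i=min((i for i in range(1,n) if st[i,4]>300),key=lambda i:abs(c[i]-[250,120]).sum()); m=(l==i).astype(np.uint8); print(st[i],c[i])
m=cv2.morphologyEx(m,cv2.MORPH_CLOSE,np.ones((5,5)))
q,f=fit(p,C,[558,-12,np.radians(157)],m); print(q[:2].round(1),np.degrees(q[2]).round(1)%180,f,m.sum())
M=R.from_quat(s['eef_rot']).as_matrix(); print(s['tcp_pos'],'xaxis',np.degrees(np.arctan2(M[1,0],M[0,0])),'togo',M[:,:].T@(np.r_[q[:2],0]-s['tcp_pos']))
I=p['pixels'].copy(); k=(model(p,C,q)>.5).astype(np.uint8); cs,_=cv2.findContours(k,0,1); 
x0,y0=max(int(c[i][0])-60,0),max(int(c[i][1])-60,0); 
a=cv2.resize(I[y0:y0+120,x0:x0+120],None,fx=3.2,fy=3.2,interpolation=2); cv2.drawContours(I,cs,-1,(0,255,0),1)
b=cv2.resize(I[y0:y0+120,x0:x0+120],None,fx=3.2,fy=3.2,interpolation=2); cv2.imwrite('pics/k8.png',np.hstack([a,b]))
E
```

```text
[ 229  123   43   58 1581] [249.64516129 148.90702087]
[558.5 -12.8] 156.8 180.1875 1584
[566.06251699  16.7217553  166.77219808] xaxis 158.67058342510413 togo [ -3.50711777 -30.37307322 166.76062923]
```

View pics/k8.png

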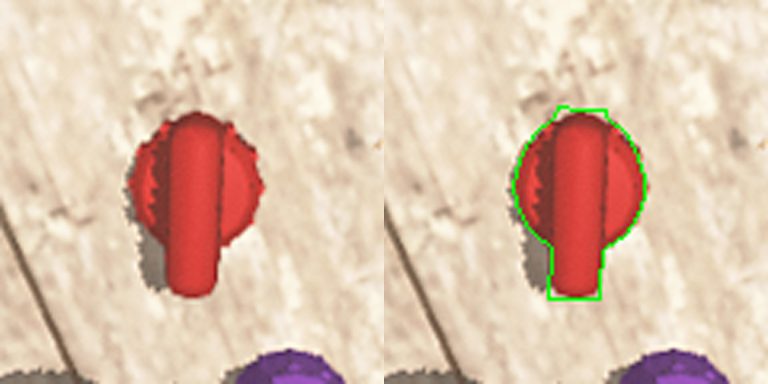

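The overlay matches the red key well: key at (558.5,−12.8), thickness axis at 156.8°. Moving above it and then descending.

Request:
move_arm([
  [[-0.18,-1.5,0],[0,0,1.6],8.5],
  [[-0.17,-1.5,0],[0,0,0],8.5],
  [[0,0,2],[0,0,0],8.5],
  [[0,0,2],[0,0,0],8.5],
  [[0,0,2],[0,0,0],8.5],
  [[0,0,0],[0,0,0],8.5],
  [[0,0,0],[0,0,0],8.5],
])

```text
clock: 17.68
tcp_pos: [557.7, -13.5, 106.5]
eef_rot: [0.2, 0.98, -0.0, 0.0]
force: [-1.0, 0.8, -1.0]
gripper_width: 84.7
```

```bash
python3 go.py 558.5 -12.8 34; python3 - <<'E'
from key import *
s=manip.get_state(); p=manip.snapshot('wrist'); C=cfw(p,s); m=mask(p)
n,l,st,c=cv2.connectedComponentsWithStats(m); i=1+st[1:,4].argmax(); m=(l==i).astype(np.uint8); print(st[i],c[i])
m=cv2.morphologyEx(m,cv2.MORPH_CLOSE,np.ones((5,5)))
q,f=fit(p,C,[558,-12,np.radians(157)],m); print(q[:2].round(1),np.degrees(q[2]).round(1)%180,f,m.sum())
E
```

```text
[557.75 -13.53 106.5 ] togo tool mm [-0.35  0.96 72.5 ] xaxis deg 156.96 F [-1.   0.8 -1. ] w 84.7 17.675
[ 228  170   51   80 2572] [252.79432348 204.57153966]
[558.2 -13.9] 155.5 258.625 2579
```

Request:
move_arm([
  [[0,0,2.5],[0,0,0.5],8.5],
  [[0,0,2.5],[0,0,0],8.5],
  [[0,0,2.2],[0,0,0],8.5],
  [[0,0,0],[0,0,0],8.5],
  [[0,0,0],[0,0,0],4],
  [[0,0,0],[0,0,0],2.5],
  [[0,0,0],[0,0,0],1],
  [[0,0,0],[0,0,0],0.5],
])

```text
clock: 18.73
tcp_pos: [557.8, -13.0, 34.3]
eef_rot: [0.204, 0.979, 0.0, 0.0]
force: [1.3, -0.6, -1.3]
gripper_width: 13.4
```

Request:
move_arm([
  [[0,0,0],[0,0,0],0.5],
  [[0,0,0],[0,0,0],0.5],
  [[0,0,0],[0,0,0],0.5],
  [[0,0,0],[0,0,0],0.5],
])

```text
clock: 19.23
tcp_pos: [557.7, -12.9, 34.1]
eef_rot: [0.204, 0.979, 0.0, 0.0]
force: [-0.7, -0.7, 4.9]
gripper_width: 13.2
```

Request:
move_arm([
  [[0,0,-2],[0,0,0],0.5],
  [[0,0,-5],[0,0,0],0.5],
  [[0,0,-5],[0,0,0],0.5],
  [[2.38,3.93,0],[0,0,0],0.5],
  [[2.38,3.93,0],[0,0,0],0.5],
  [[2.38,3.93,0],[0,0,0],0.5],
  [[2.38,3.93,0],[0,0,0],0.5],
  [[2.38,3.93,0],[0,0,0],0.5],
])

```text
clock: 20.23
tcp_pos: [525.8, 216.1, 153.1]
eef_rot: [0.204, 0.979, -0.0, -0.001]
force: [-1.1, 1.0, -1.3]
gripper_width: 13.2
```

Request:
move_arm([
  [[0,0,0],[0,0,9.5],0.5],
  [[0,0,0],[0,0,10],0.5],
  [[0,0,0],[0,0,10],0.5],
  [[0,0,0],[0,0,0],0.5],
  [[0,0,0],[0,0,0],0.5],
  [[0,0,0],[0,0,0],0.5],
])

```text
clock: 20.98
tcp_pos: [526.6, 214.6, 153.6]
eef_rot: [0.446, 0.895, -0.0, -0.0]
force: [-0.1, 0.5, -1.3]
gripper_width: 12.8
```

```bash
python3 go.py 527.1 214.8 90; python3 - <<'E'
from key import *
s=manip.get_state(); p=manip.snapshot('wrist'); C=cfw(p,s); m=mask(p); z0=s['tcp_pos'][2]-34.2
n,l,st,c=cv2.connectedComponentsWithStats(m); i=1+st[1:,4].argmax(); m=(l==i).astype(np.uint8); print(st[i],c[i])
M=R.from_quat(s['eef_rot']).as_matrix(); yaw=np.arctan2(M[1,0],M[0,0])
# hub-only: visible front of the hub; scan tool-y offset for best match where mask visible
for dy in np.arange(-4,4.1,1):
    X=s['tcp_pos'][:2]+M[:2,1]*dy; k=model(p,C,[X[0],X[1],yaw],z0); r=int(proj(p,C,[[X[0],X[1],z0+28]])[0,1]); print(dy,np.abs(k-m)[:r].sum().round())
cv2.imwrite('pics/w9.png',p['pixels'])
E
```

```text
[526.55 214.64 153.58] togo tool mm [-0.22  0.56 63.58] xaxis deg 127.07 F [-0.1  0.5 -1.3] w 12.8 20.975
[ 220  199   71  128 4797] [254.71753179 253.78549093]
-4.0 695.0
-3.0 624.0
-2.0 580.0
-1.0 534.0
0.0 501.0
1.0 460.0
2.0 499.0
3.0 600.0
4.0 767.0
```

View pics/w9.png

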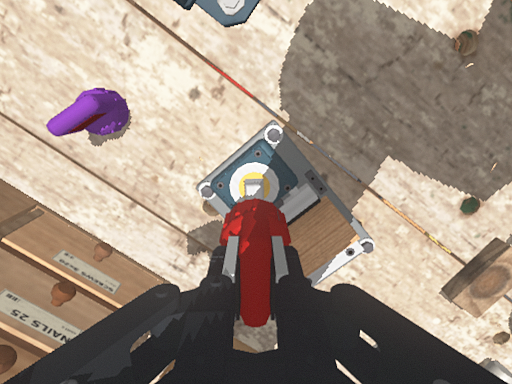

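View w9 shows the key held over the ring at about (254,190), with the visible spindle edge parallel to the tool. I'll cross-check the seat position against the earlier w6 view.

```bash
python3 - <<'E'
from fit import *
s=manip.get_state(); p=manip.snapshot('wrist')
C=cfw(p,dict(tcp_pos=[465.9,307.8,166.0],eef_rot=[-0.62975,.77679,0,0]))
cr=lambda a,b:(120+(a+.5)/2.7-.5,10+(b+.5)/2.7-.5)
print('ring',ray(p,C,[cr(620,216)],38).round(1), 'edges', ray(p,C,[cr(549,216),cr(691,216),cr(620,142),cr(620,291)],38).round(1).tolist())
obs=[((200,52),(50,82,14)),((705,55),(50,-82,14)),((672,362),(-50,-82,14)),((207,362),(-50,82,14)),((229,85),(38,70,28)),((240,332),(-38,70,28)),((620,216),(0,-51,38)),((540,105),(33,-25,36)),((525,318),(-33,-25,36))]
x,r=fitv(p,C,[(cr(*a),b) for a,b in obs]); print(x.round(3),r.round(1).tolist()); c,q=np.cos(x[2]),np.sin(x[2]); print('seat',x[0]+q*51,x[1]-c*51)
C=cfw(p,s); print(proj(p,C,[[527.1,214.8,38]]), [proj(p,C,[np.r_[np.array([527.1,214.8])-R.from_quat(s['eef_rot']).as_matrix()[:2,1]*d,z]])[0].round(1).tolist() for d,z in((5.5,55),(8,52),(22,38))])
I=p['pixels']; print('col254 rows150-200:',[tuple(int(v) for v in I[r,254]) for r in range(155,200,2)])
print('row 180 cols', [int(I[186,c].sum()) for c in range(225,285,3)])
E
```

```text
ring [[528.1 213.   38. ]] edges [[532.7, 234.5, 38.0], [523.6, 191.5, 38.0], [549.3, 210.6, 38.0], [505.6, 215.6, 38.0]]
[ 5.38741e+02  2.63174e+02 -2.15000e-01] [[-2.1, -1.1], [1.9, -0.8], [0.1, 1.5], [1.2, 0.5], [-0.8, -0.4], [-1.1, 0.9], [-0.4, 0.5], [0.5, -1.6], [0.6, 2.2]]
seat 527.8391301499448 213.3531110845439
[[253.48143984 186.86521554]] [[253.4, 186.6], [253.4, 182.6], [253.4, 162.3]]
col254 rows150-200: [(117, 109, 95), (138, 126, 97), (138, 126, 97), (118, 105, 77), (255, 255, 255), (243, 244, 245), (246, 246, 247), (248, 247, 248), (240, 245, 249), (119, 237, 253), (128, 236, 253), (122, 241, 255), (171, 159, 160), (154, 155, 158), (149, 151, 153), (213, 215, 215), (243, 244, 244), (242, 242, 243), (244, 246, 246), (234, 237, 238), (129, 132, 136), (129, 130, 144), (35, 42, 141)]
row 180 cols [329, 295, 743, 734, 746, 606, 629, 653, 695, 698, 715, 726, 386, 367, 371, 431, 415, 444, 260, 201]
```

The seat is consistent within about 1.5 mm; the ring's edge sits exactly where predicted in this view. Descending onto the spindle.

Request:
move_arm([
  [[-0.05,0,2.5],[0,0,0],0.5],
  [[0,0,2.5],[0,0,0],0.5],
  [[0,0,0.9],[0,0,0],0.5],
  [[0,0,0],[0,0,0],0.5],
  [[0,0,0],[0,0,0],0.5],
  [[0,0,0],[0,0,0],0.5],
])

```text
clock: 21.82
tcp_pos: [527.7, 214.6, 95.7]
eef_rot: [0.446, 0.895, 0.001, 0.001]
force: [0.5, 0.4, -1.1]
gripper_width: 13.1
```

Request:
move_arm([
  [[0,0,0.3],[0,0,0],0.5],
  [[0,0,0.3],[0,0,0],0.5],
  [[0,0,0.2],[0,0,0],0.5],
  [[0,0,0],[0,0,0],0.5],
  [[0,0,0],[0,0,0],0.5],
])

```text
clock: 22.45
tcp_pos: [527.0, 214.4, 86.8]
eef_rot: [0.446, 0.895, -0.0, -0.0]
force: [0.6, 0.7, -1.6]
gripper_width: 13.3
```

```bash
python3 go.py 527.1 214.8 72.2
```

```text
[526.98 214.37  86.78] togo tool mm [ 0.27  0.36 14.58] xaxis deg 127.01 F [ 0.6  0.7 -1.6] w 13.3 22.45
```

No contact yet; the key is about 2 mm down on the taper. Pressing on gently.

Request:
move_arm([
  [[0,0,0.2],[0,0,0],0.5],
  [[0,0,0.2],[0,0,0],0.5],
  [[0,0,0],[0,0,0],0.5],
  [[0,0,0],[0,0,0],0.5],
])

```text
clock: 22.95
tcp_pos: [526.9, 214.4, 82.7]
eef_rot: [0.446, 0.895, -0.0, -0.0]
force: [-0.2, -0.2, -1.0]
gripper_width: 12.8
```

```bash
python3 go.py 527.1 214.8 72.2
```

```text
[526.88 214.37  82.71] togo tool mm [ 0.21  0.44 10.51] xaxis deg 127.01 F [-0.2 -0.2 -1. ] w 12.8 22.95
```

It's already past the taper with no resistance, so the squares are aligned. Continuing down to home.

Request:
move_arm([
  [[0,0,0.3],[0,0,0],0.5],
  [[0,0,0.3],[0,0,0],0.5],
  [[0,0,0.3],[0,0,0],0.5],
  [[0,0,0],[0,0,0],0.5],
  [[0,0,0],[0,0,0],0.5],
])

```text
clock: 23.58
tcp_pos: [526.9, 214.3, 73.7]
eef_rot: [0.446, 0.895, -0.0, -0.0]
force: [-1.0, -0.0, -0.7]
gripper_width: 12.9
```

```bash
python3 go.py 527.1 214.8 72.2
```

```text
[526.9  214.34  73.7 ] togo tool mm [0.25 0.43 1.5 ] xaxis deg 127.0 F [-1.  -0.  -0.7] w 12.9 23.575
```

Request:
move_arm([
  [[0,0,0.15],[0,0,0],0.5],
  [[0,0,0.1],[0,0,0],0.5],
  [[0,0,0.05],[0,0,0],0.5],
  [[0,0,0],[0,0,0],0.5],
  [[0,0,0],[0,0,0],0.5],
])

```text
clock: 24.2
tcp_pos: [527.0, 214.3, 72.1]
eef_rot: [0.446, 0.895, 0.0, 0.0]
force: [-4.6, -0.8, 9.4]
gripper_width: 13.1
```

```bash
python3 go.py 527.1 214.8 72.2;python3 -c "
from h import *
print(manip.get_state()['torque'])"
```

```text
[527.01 214.3   72.08] togo tool mm [ 0.35  0.37 -0.12] xaxis deg 127.01 F [-4.6 -0.8  9.4] w 13.1 24.2
[-0.33088488  0.91037493  0.01121085]
```

Home: TCP z 72.1 against the expected 72.2, with a 9 N contact force. Turning clockwise (tool +z) towards the stop, about 48°.

Request:
move_arm([
  [[0,0,-0.05],[0,0,4],0.5],
  [[0,0,0],[0,0,4],0.5],
  [[0,0,0],[0,0,4],0.5],
  [[0,0,0],[0,0,4],0.5],
  [[0,0,0],[0,0,4],0.5],
  [[0,0,0],[0,0,4],0.5],
  [[0,0,0],[0,0,4],0.5],
  [[0,0,0],[0,0,0],0.5],
])

```text
clock: 25.2
tcp_pos: [526.7, 214.4, 72.1]
eef_rot: [0.649, 0.76, -0.0, -0.0]
force: [-4.3, -0.8, 7.1]
gripper_width: 13.2
```

```bash
python3 go.py 527.1 214.8 72.2;python3 -c "
from h import *
print(manip.get_state()['torque'])"
```

```text
[526.67 214.37  72.09] togo tool mm [ 0.35  0.49 -0.11] xaxis deg 99.0 F [-4.3 -0.8  7.1] w 13.2 25.2
[-0.24672955  0.76912192  0.03323423]
```

Request:
move_arm([
  [[0,0,0],[0,0,3],0.5],
  [[0,0,0],[0,0,3],0.5],
  [[0,0,0],[0,0,3],0.5],
  [[0,0,0],[0,0,3],0.5],
  [[0,0,0],[0,0,3],0.5],
  [[0,0,0],[0,0,3],0.5],
  [[0,0,0],[0,0,0],0.5],
  [[0,0,0],[0,0,0],0.5],
])

```text
clock: 26.2
tcp_pos: [526.6, 214.7, 72.1]
eef_rot: [0.76, 0.65, 0.0, -0.0]
force: [-3.5, -0.7, 5.4]
gripper_width: 13.0
```

```bash
python3 go.py 527.1 214.8 72.2;python3 -c "
from h import *
print(manip.get_state()['torque'])"
```

```text
[526.64 214.73  72.08] togo tool mm [ 0.14  0.44 -0.12] xaxis deg 81.04 F [-3.5 -0.7  5.4] w 13.0 26.2
[-0.09281385  0.75933629  0.07481752]
```

Request:
move_arm([
  [[0,0,0],[0,0,2],0.5],
  [[0,0,0],[0,0,2],0.5],
  [[0,0,0],[0,0,2],0.5],
  [[0,0,0],[0,0,0],0.5],
  [[0,0,0],[0,0,0],0.5],
])

```text
clock: 26.82
tcp_pos: [526.7, 214.8, 72.1]
eef_rot: [0.793, 0.609, 0.0, -0.0]
force: [-3.1, 0.8, 6.1]
gripper_width: 13.5
```

```bash
cat > t.py <<'E'
from go import *
togo([527.1,214.8,72.2]); s=manip.get_state(); print(s['torque'].round(3),s['effort'].round(2),s['joints'].round(2))
E
python3 t.py
```

```text
[526.65 214.82  72.09] togo tool mm [ 0.09  0.44 -0.11] xaxis deg 75.05 F [-3.1  0.8  6.1] w 13.5 26.825
[0.005 0.778 0.162] [ -0.94 -46.53  21.94  -1.44  -0.3    0.14] [ 0.26  0.51 -0.35  0.71  0.    0.52]
```

Request:
move_arm([
  [[0,0,0],[0,0,2],0.5],
  [[0,0,0],[0,0,2],0.5],
  [[0,0,0],[0,0,0],0.5],
  [[0,0,0],[0,0,0],0.5],
])

```text
clock: 27.32
tcp_pos: [526.7, 214.9, 72.1]
eef_rot: [0.814, 0.581, 0.0, -0.0]
force: [-2.8, -0.4, 5.8]
gripper_width: 12.7
```

```bash
python3 t.py
```

```text
[526.7  214.88  72.11] togo tool mm [ 0.06  0.4  -0.09] xaxis deg 71.1 F [-2.8 -0.4  5.8] w 12.7 27.325
[0.086 0.747 0.431] [ -1.25 -46.55  21.91  -1.41  -0.3    0.44] [ 0.26  0.51 -0.35  0.71  0.    0.59]
```

Request:
move_arm([
  [[0,0,0],[0,0,2],0.5],
  [[0,0,0],[0,0,2],0.5],
  [[0,0,0],[0,0,0],0.5],
  [[0,0,0],[0,0,0],0.5],
])

```text
clock: 27.82
tcp_pos: [526.7, 214.9, 72.1]
eef_rot: [0.833, 0.554, 0.0, -0.0]
force: [-4.0, 0.1, 6.1]
gripper_width: 13.2
```

```bash
python3 t.py
```

```text
[526.7  214.95  72.11] togo tool mm [ 0.02  0.43 -0.09] xaxis deg 67.22 F [-4.   0.1  6.1] w 13.2 27.825
[-0.102  0.681  1.149] [ -1.73 -46.56  21.84  -1.34  -0.2    1.12] [ 0.26  0.51 -0.35  0.71  0.    0.65]
```

Torque is climbing steeply, to 1.15 Nm against 0.13 Nm friction, so the stop has been reached. I'll relax the wind-up, release and lift clear.

Request:
move_arm([
  [[0,0,0],[0,0,-2],0.5],
  [[0,0,0],[0,0,-2],0.5],
  [[0,0,0],[0,0,0],0.5],
  [[0,0,0],[0,0,0],0.5],
])

```text
clock: 28.32
tcp_pos: [526.7, 214.9, 72.1]
eef_rot: [0.814, 0.581, 0.0, -0.001]
force: [-3.5, 0.6, 6.6]
gripper_width: 13.1
```

```bash
python3 t.py
```

```text
[526.67 214.92  72.09] togo tool mm [ 0.03  0.44 -0.11] xaxis deg 71.05 F [-3.5  0.6  6.6] w 13.1 28.325
[0.052 0.799 0.144] [ -1.05 -46.57  21.9   -1.39  -0.37   0.12] [ 0.26  0.51 -0.35  0.71  0.    0.59]
```

Request:
move_arm([
  [[0,0,0],[0,0,0],2],
  [[0,0,0],[0,0,0],3],
  [[0,0,0],[0,0,0],4],
  [[0,0,0],[0,0,0],4],
  [[0,0,-3],[0,0,0],4],
  [[0,0,-5],[0,0,0],4],
  [[0,0,-5],[0,0,0],4],
  [[0,2,-2],[0,0,0],4],
])

```text
clock: 29.32
tcp_pos: [546.7, 208.6, 224.9]
eef_rot: [0.814, 0.581, 0.002, 0.001]
force: [0.6, 0.4, 0.6]
gripper_width: 40.2
```

Request:
move_arm([
  [[0,4,0],[0,0,0],4],
  [[0,3,0],[0,0,0],4],
  [[0,0,0],[0,0,0],4],
  [[0,0,0],[0,0,0],4],
  [[0,0,0],[0,0,0],4],
])

```text
clock: 29.95
tcp_pos: [611.2, 185.5, 221.3]
eef_rot: [0.814, 0.581, -0.0, -0.0]
force: [-1.2, 0.6, 0.0]
gripper_width: 39.9
```

```bash
python3 - <<'E'
from key import *
from fit import *
s=manip.get_state(); p=manip.snapshot('wrist'); C=cfw(p,s); m=mask(p); cv2.imwrite('pics/w10.png',p['pixels'])
n,l,st,c=cv2.connectedComponentsWithStats(m); i=1+st[1:,4].argmax(); m=(l==i).astype(np.uint8); print(s['tcp_pos'],st[i],c[i])
m=cv2.morphologyEx(m,cv2.MORPH_CLOSE,np.ones((5,5)))
for z0 in (38,52): 
    q,f=fit(p,C,[527,214.5,np.radians(72)],m,z0); print(z0,q[:2].round(1),np.degrees(q[2]).round(1),f,m.sum())
for k in ("perch_blank_0","fence"):
  for r in manip.outline_of(p,k)[:2]:
    c_,sz,a=cv2.minAreaRect(cv2.findNonZero(r['region'].astype(np.uint8))); z=40 if k!='fence' else 28
    b=ray(p,C,cv2.boxPoints((c_,sz,a)),z)[:,:2]-[537.7,264.7]; y=-.21; Rv=np.array([[np.cos(y),-np.sin(y)],[np.sin(y),np.cos(y)]]); print(k,round(r['confidence'],2),'vice frame',(b@Rv).round(1).tolist(), (b.mean(0)@Rv).round(1))
E
```

```text
[611.18662921 185.45435164 221.28386405] [ 234   49   43   59 1616] [255.27722772  78.66027228]
38 [526.9 214.9] 71.0 184.25 1623
52 [527.9 214.8] 71.8 351.625 1623
perch_blank_0 0.58 vice frame [[-45.3, 3.9], [-41.7, 51.2], [46.4, 54.3], [42.6, 2.7]] [ 0.5 28. ]
perch_blank_0 0.33 vice frame [[-46.7, -79.6], [-44.8, 73.7], [47.2, 86.3], [47.0, -81.6]] [ 0.7 -0.3]
fence 0.68 vice frame [[-49.1, -80.6], [-47.3, 78.0], [48.6, 91.3], [48.6, -82.5]] [0.2 1.6]
fence 0.67 vice frame [[-38.0, 55.7], [-36.3, 69.3], [39.7, 69.0], [37.9, 54.3]] [ 0.8 62.1]
```

The key fits as home (z=38 fits far better than 52). It's turned past the nominal stop angle by about the socket's play. Next I'll check the jaw and fence gaps from above the block.

Request:
move_arm([
  [[3,-0.4,0],[0,0,0],4],
  [[3,-0.4,0],[0,0,0],4],
  [[0,0,0],[0,0,0],4],
  [[0,0,0],[0,0,0],4],
  [[0,0,0],[0,0,0],4],
  [[0,0,0],[0,0,0],4],
])

```text
clock: 30.85
tcp_pos: [624.0, 243.6, 221.4]
eef_rot: [0.814, 0.58, -0.0, 0.0]
force: [0.3, -0.4, 0.2]
gripper_width: 40.1
```

```bash
python3 - <<'E'
from fit import *
s=manip.get_state(); p=manip.snapshot('wrist'); C=cfw(p,s); cv2.imwrite('pics/w11.png',p['pixels'])
C6=cfw(p,dict(tcp_pos=[465.9,307.8,166.0],eef_rot=[-0.62975,.77679,0,0]))
y=-.21; c,q=np.cos(y),np.sin(y)
Y=np.arange(-14,62,2.)
for n,I,CC in (('before',cv2.imread('pics/w6.png'),C6),('now',p['pixels'],C)):
  for x in (-15,25):
    W=np.c_[537.7+c*x-q*Y,264.7+q*x+c*Y,0*Y+28]; uv=proj(p,CC,W).astype(np.float32)
    v=cv2.remap(I,uv[None,:,0],uv[None,:,1],1)[0].astype(int)
    print(n,x,' '.join(f'{int(a)}:{b[2]},{b[0]}' for a,b in zip(Y,v)))
  r=manip.outline_of(p,'perch_blank_0') if n=='now' else []
  for k in r[:2]:
    b=ray(p,C,cv2.boxPoints(cv2.minAreaRect(cv2.findNonZero(k['region'].astype(np.uint8)))),40)[:,:2]-[537.7,264.7]; print(round(k['confidence'],2),(b@np.array([[c,-q],[q,c]])).round(1).tolist())
print(np.linalg.inv(C6)[:3,3],np.linalg.inv(C)[:3,3])
E
```

```text
before -15 -14:255,254 -12:254,254 -10:253,253 -8:253,253 -6:254,254 -4:255,255 -2:230,227 0:74,62 2:70,63 4:177,113 6:183,107 8:141,89 10:136,83 12:146,92 14:143,87 16:143,89 18:163,95 20:240,145 22:245,150 24:248,163 26:241,141 28:244,153 30:249,162 32:222,127 34:150,91 36:140,81 38:147,87 40:140,83 42:140,82 44:153,94 46:137,80 48:146,87 50:141,89 52:126,125 54:141,138 56:140,138 58:143,140 60:139,137
before 25 -14:252,252 -12:252,251 -10:250,250 -8:250,250 -6:253,252 -4:253,252 -2:174,172 0:67,57 2:58,52 4:204,123 6:239,146 8:236,137 10:240,147 12:247,161 14:243,152 16:246,158 18:239,143 20:243,153 22:247,158 24:247,162 26:239,144 28:238,141 30:240,153 32:240,145 34:244,149 36:243,149 38:246,160 40:241,149 42:237,145 44:226,128 46:244,158 48:226,126 50:218,132 52:214,216 54:250,250 56:249,248 58:225,223 60:153,153
now -15 -14:99,98 -12:94,94 -10:156,157 -8:157,156 -6:154,153 -4:148,146 -2:149,148 0:156,156 2:157,156 4:128,127 6:25,29 8:135,80 10:136,78 12:141,84 14:136,77 16:146,86 18:145,86 20:140,81 22:149,90 24:147,87 26:144,85 28:157,94 30:144,80 32:155,94 34:153,92 36:146,88 38:152,94 40:154,92 42:148,85 44:150,90 46:151,92 48:157,95 50:145,87 52:161,97 54:154,145 56:155,154 58:158,156 60:155,152
now 25 -14:126,124 -12:127,125 -10:149,148 -8:150,148 -6:148,147 -4:144,142 -2:143,142 0:149,148 2:151,149 4:118,115 6:49,38 8:138,81 10:143,84 12:143,86 14:140,80 16:142,85 18:151,91 20:153,91 22:152,90 24:152,91 26:155,93 28:145,89 30:135,77 32:154,93 34:143,88 36:139,81 38:152,93 40:157,94 42:155,94 44:144,86 46:135,80 48:146,89 50:147,89 52:144,82 54:149,141 56:150,148 58:106,102 60:64,60
0.62 [[-42.8, 6.6], [-41.9, 52.4], [43.2, 56.1], [42.7, 6.2]]
[544.15953086 290.94403485 309.23622917] [548.45074242 270.07987423 364.67228077]
```

The jaw has advanced about 6 mm, as expected. The rubber is compressed against the block, and no gap shows at the jaw or the fence. Handing in.

```bash
python3 -c "
from rig import manip
print(manip.close_job())"
```

```text
the job is handed in; nothing more can be done
None
```

I laid the light block in the nest, put the red key on the spindle and turned it clockwise to its stop. I then released it and handed the job in at about 31 s of the 72 s allowed. No verdict was reported.

**What the last checks showed**
- **Key:** it fits as fully home, within about 1 mm of the spindle axis.
- **Jaw:** turning torque rose to 1.15 Nm at the stop, against 0.13 Nm friction. The jaw moved in about 6 mm and its rubber is compressed.
- **Block:** it shows no gap to the jaw or the fence.
- **Robot:** it is clear of everything, and my moves stayed clear of the smaller block, hole saw and plug.

**What disagreed or went unchecked**
- **Key angle:** the key's final angle reads about 8° past the nominal stop. I put this down to about 4.5° of play in the socket plus measuring error.
- **Seat position:** two estimates of the seat position differed by about 1.5 mm.
- **First grip:** the first grip on the block was about 4 mm too high, so I regripped before lifting.
- **Clamp force:** I did not measure the force on the fence directly.
- **Bystanders:** I did not measure the bystanders again at the end.
- **Last pictures:** I had used all 12 picture views, so the final pictures were checked by script only.

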